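# Square the toothed jaw plate into the corner of the bench stop

## Task

Of the two metal jaw plates on the bench, push the one with the toothed top along the bench into an inside corner of the fixed T-shaped stop (the nearer one is easiest), so that a long side lies flush against the long fence and one end is up against the centre tongue, ready for the hardness test. Only push it with the fingers: do not grip it or lift it off the bench. Leave the smooth plate and the other things where they are, and finish with the hand clear.

Things in the scene. Friction and masses are not known exactly. Their poses are not given: they have to be found in the camera images.
- toothed_plate: Jaw plate to push: bare aluminium, loose, about 0.6 kg, 90 mm (x) by 110 mm (y, its long sides) by 22 mm high, with seven low V teeth along y on top (peaks at 26.6 mm). Origin at the centre of its underside, z up. Too wide to grip. Lies flat to the left or right of the stop's tongue, on the robot's side of the fence, turned up to 20 degrees either way; slides with dry friction.
- stop: T-shaped dark steel stop, fixed, 20 mm high, turned up to 8 degrees. Origin on the bench, on the fence's front face at the tongue's centre line; x away from the robot, y left along the fence. Fence: y -220 to 220 mm, x 0 to 22 mm. Tongue: y -6 to 6 mm, x -70 to 0 mm. With the toothed plate home its origin is at x -45, y 61 or -61 mm in this frame, its y along the fence.
- smooth_plate: The other jaw plate, to be left alone: same aluminium and outline (90 x 110 x 22 mm) but with a flat top and two screw holes. Loose; on the other side of the tongue. Origin at the centre of its underside.
- sample: Bystander: black round resin sample mount, 38 mm across, 22 mm high, standing loose on the bench on the robot's side, between the plates. Origin at the centre of its underside.
- wrench: Bystander: steel wrench, 170 mm long, lying loose on the bench beyond the fence, its length roughly along the fence. Origin at the middle of its underside.
- bottle: Bystander: white plastic bottle, 54 mm across, 150 mm high, standing beyond the fence. Origin at the centre of its underside.

How it is judged:
By the outcome, as a careful person would: the job done as asked, in the order asked, and still so for the second after the job is handed in, with the robot touching nothing.
It also fails if it takes over 48 s, if anything falls off the work surface, if the arm or the gripper's body presses on something with over 40 N, if the wrist force passes 120 N, or if a joint passes its speed limit or range.

## Robot

A 6-joint arm with a two-finger parallel gripper is mounted at the origin on the work surface. World frame = base frame: x ahead of the robot, y to its left, z up, the work surface at z = 0. Lengths are in m, angles in rad, forces in N, time in s.
With the tool pointing down it reaches from about 0.375 to 0.9 m from the base axis. Payload 3.1 kg.
Tool frame: the origin (TCP) lies at the very end of the fingers, on their centre line; the grasp point (between the pads) lies 19 mm behind it; z points along the fingers, y is the line along which they close (so a half turn about z gives the same grasp; the last joint's range is limited). The gripper opens to 85 mm and grips with 20 to 120 N. Pads are 22 mm wide; open, the fingers measure 114 mm over their backs; the gripper's body (76 mm by 85 mm) begins 54 mm behind the grasp point. The pads swing forward as they close: fully open they stand 13 mm farther back than shut.
Start: joints at [-1.528, 0.527, 1.433, -0, 1.181, -0.178], TCP at [0.137, -0.61, 0.231] pointing down, gripper open.
Joint ranges: [-3.08, 3.08], [-0.75, 2.2], [0.22, 2.44], [-1.43, 4.57], [0, 2.65], [-2.85, 2.85]. Speed limits (rad/s): [2.79, 2.79, 3.14, 3.14, 3.14, 3.14].

## Interface

Orientations are given as a unit quaternion [x, y, z, w].
In Python, from station import manip, vision gives the robot as it stands.
- The arm moves only by the tool drive_tool, never from a script. Its argument "deltas" is a list that holds one entry, the list of rows, each a list of 4 numbers: the shift along the tool's x, y, z in mm, then the turn about the tool's z in rad. A call has 1 to 5 rows; each row is the pose to reach, as a shift and turn from the pose commanded when the call began, along the tool's axes at that moment; what a row does not reach only later rows make up. A row lasts 1/12 s, in which the tool goes at most 41.7 mm and 7.16 degrees, less where a joint would pass 70% of its speed; a pose out of reach is approached as far as the arm can. A call with a gripper value outside its range is refused whole. "jaw" is the finger opening in mm, from 0 to 85.4, set as the call begins (left out, the last holds). The fingers move at their own pace and stop on an object; "force" is the grip in N (left out, the last holds). Time passes only in rows, so rows that repeat a pose let the fingers close. It gives the time, the measured TCP pose, the force, the opening and the grip force at its end, in the units of the state.
- manip.sense(): the state, without advancing time (a new reading comes with each control period).
- vision.snapshot(name): name is "scene" or "top" or "wrist"; returns the picture (420x560x3 uint8, red, green, blue); there is no depth.
- vision.camera_model(name): a dict with "camera_matrix" (3x3 intrinsics, pixels), "D" ([k1, k2, p1, p2, k3] as OpenCV has them; the pictures are not rectified), "rvec" (rotation vector, rad) and "tvec" (3), from world to camera coordinates, as OpenCV has them. Camera axes: x right, y down, z forward; pixel columns grow to the right and rows downward; lengths in m; the calibration is good to about 2 mm. A picture is of the moment at which its call begins: read the wrist's pose just before it. camera_model takes no time and is no camera call; for the wrist camera it gives the pose at the moment of the call.
- manip.sign_off(): hands the job in; it is judged then, once.
The state is a dict: "t": time; "q": joint angles; "qd": joint speeds; "tau": joint torques, N m; "tcp_pos": TCP position; "tool_rot": TCP orientation; "force": force on the tool from outside, world axes, zero at the start; "ft_torque": the same for the moment, N m; "finger_gap": opening from 0.0 (shut) to 1.0 (fully open); "gripper_force": force on a finger pad.
Only numpy, scipy, OpenCV 4.12 (cv2) and the standard library are available. Lean on these libraries where they do the work, as an engineer would, in place of code of your own. Each camera call takes 0.05 s, during which the arm holds its last target. There are 200 camera calls.

## Working session

There is one attempt and no reset: what is moved stays moved. The work goes in short steps, Python scripts to look and compute and a tool call to move; the robot and the scene stay as the last step left them, time stands still between calls to the robot, and variables do not carry over. Pictures are saved under pics/ and viewed, at most 10 in all, crops included, and the job is handed in when it is done.

Besides the shell and the picture viewer there is one more tool, called after "Call:" as a command line: name --argument value ..., lists and objects as JSON in quotes. drive_tool: Moves the arm, as the interface text tells. Its arguments: {"type":"object","properties":{"deltas":{"type":"array"},"jaw":{"type":"number"},"force":{"type":"number"}},"required":["deltas"]}

```bash
mkdir -p pics
cat > h.py <<'E'
import numpy as np, cv2
from station import manip, vision
def snap(n,f): 
    im=vision.snapshot(n); cv2.imwrite(f,im[:,:,::-1]); return im
def px2w(n,pts,z):
    c=vision.camera_model(n); K=np.array(c["camera_matrix"]);D=np.array(c["D"])
    R=cv2.Rodrigues(np.array(c["rvec"],float))[0]; t=np.array(c["tvec"],float).ravel()
    u=cv2.undistortPoints(np.array(pts,float).reshape(-1,1,2),K,D).reshape(-1,2)
    C=-R.T@t; d=(R.T@np.c_[u,np.ones(len(u))].T).T
    z=np.broadcast_to(z,len(u)); s=(z-C[2])/d[:,2]
    return C+d*s[:,None]
def w2px(n,P):
    c=vision.camera_model(n)
    return cv2.projectPoints(np.array(P,float).reshape(-1,1,3),np.array(c["rvec"],float),np.array(c["tvec"],float),np.array(c["camera_matrix"]),np.array(c["D"]))[0].reshape(-1,2)
E
python3 - <<'E'
from h import *
im=snap("top","pics/top1.png")
s=manip.sense(); print(s["t"],s["tcp_pos"],s["tool_rot"],s["force"])
E
```

```text
0.05 [ 0.13688551 -0.60908951  0.23034382] [ 9.93910929e-01  1.10181157e-01  6.91223962e-05 -1.08341335e-03] [0.65343618 0.10787159 0.67772861]
```

View pics/top1.png

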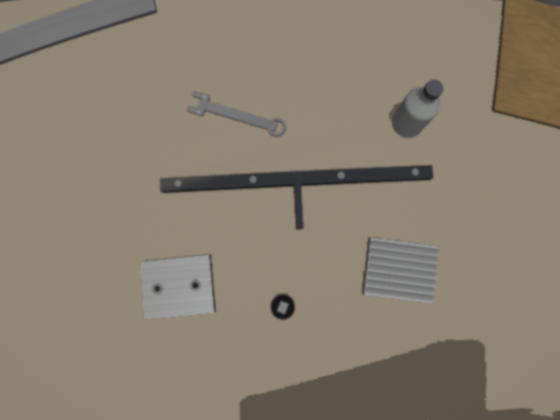

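The top view shows the stop's fence from (162,185) to (432,172), the tongue tip at about (299,228), the toothed plate at about (402,270), the smooth plate at about (177,287) and the sample at (283,306). I'll enlarge the area around the stop and toothed plate.

Run:
```python
from h import *
im=cv2.imread("pics/top1.png")
c=im[150:320,270:450]; c=cv2.resize(c,None,fx=4,fy=3.5,interpolation=cv2.INTER_CUBIC)
c=cv2.resize(im[160:310,270:450],None,fx=4,fy=4,interpolation=cv2.INTER_CUBIC)
cv2.imwrite("pics/c1.png",c)
cv2.imwrite("pics/c2.png",cv2.resize(im[160:330,130:330],None,fx=3.5,fy=3.5,interpolation=cv2.INTER_CUBIC))
```

```text
(no output)
```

View pics/c1.png

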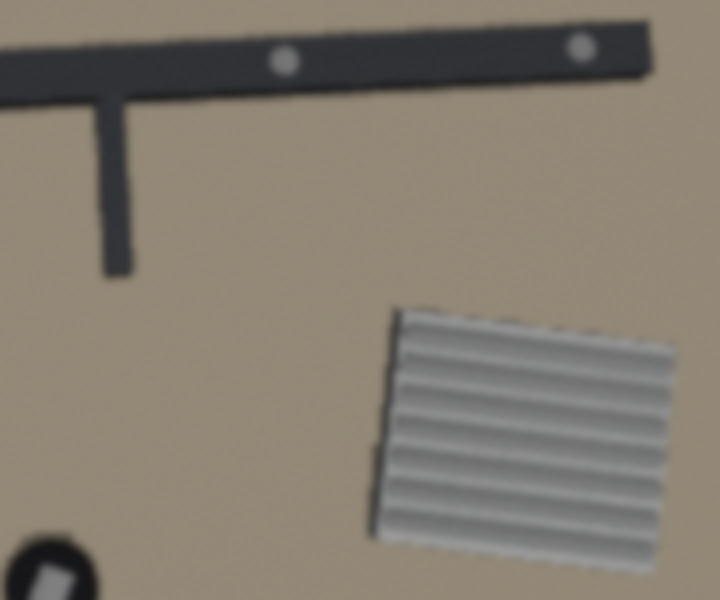

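View pics/c2.png

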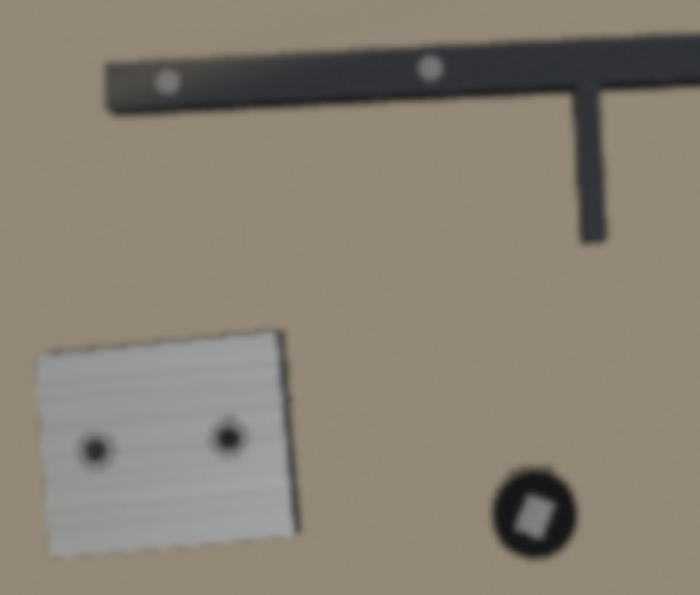

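Crop 1: the toothed plate's top corners are at (400,310), (676,347), (653,573) and (377,540). The fence's front right corner is at (650,74) and the tongue tip at (105,276) to (132,274). Crop 2: the left front corner of the fence is at (112,113), and the smooth plate and sample are far from the push area.

```bash
cat >> h.py <<'E'
from scipy.optimize import least_squares
def rect(n,pts,shape,z,x0):
    shape=np.array(shape)
    def P(p):
        c,s=np.cos(p[2]),np.sin(p[2]); xy=shape@np.array([[c,s],[-s,c]])+p[:2]
        return np.c_[xy,np.full(len(xy),z)]
    r=least_squares(lambda p:(w2px(n,P(p))-pts).ravel(),x0); return r.x,r.fun.reshape(-1,2)
E
python3 - <<'E'
from h import *
f=lambda a,x,y,k:(np.array(a,float)+.5)/k-.5+[x,y]
pl=f([(400,310),(676,347),(653,573),(377,540)],270,160,4)
st=np.vstack([f([(650,76),(650,22),(132,275),(105,276)],270,160,4),f([(112,112),(106,65)],130,160,3.5)])
W=px2w("top",pl,.024);print(W.round(4)); print([np.linalg.norm(W[i]-W[i-1]).round(4) for i in range(4)])
S=px2w("top",st,.02);print(S.round(4), np.linalg.norm(S[0]-S[4]))
a=np.array;
p,r=rect("top",pl,[(.045,.055),(.045,-.055),(-.045,-.055),(-.045,.055)],.024,[W[:,0].mean(),W[:,1].mean(),0])
print("plate",p,np.degrees(p[2]),r.round(2).tolist())
q,r=rect("top",st,[(0,-.22),(.022,-.22),(-.07,-.006),(-.07,.006),(0,.22),(.022,.22)],.02,[S[:,0].max(),S[:,1].mean(),0])
print("stop",q,np.degrees(q[2]),r.round(2).tolist())
sm=f([(38,354),(282,331),(298,535),(52,556)],130,160,3.5); W2=px2w("top",sm,.022)
print(W2.round(3), W2.mean(0)); print(px2w("top",f([(535,512)],130,160,3.5),.022))
np.save("pose.npy",[p,q])
c,s=np.cos(q[2]),np.sin(q[2]);R=a([[c,-s],[s,c]])
print("plate in stop frame",R.T@(p[:2]-q[:2]),np.degrees(p[2]-q[2])); print("goal",q[:2]+R@[-.045,-.061])
print(px2w("top",[[490,350],[245,400]],.2))
E
```

```text
[[ 0.5523 -0.1187  0.024 ]
 [ 0.539  -0.228   0.024 ]
 [ 0.4515 -0.2172  0.024 ]
 [ 0.4638 -0.1094  0.024 ]]
[np.float64(0.089), np.float64(0.1101), np.float64(0.0882), np.float64(0.1085)]
[[ 0.648  -0.2222  0.02  ]
 [ 0.6703 -0.2231  0.02  ]
 [ 0.5649 -0.0146  0.02  ]
 [ 0.5643 -0.0041  0.02  ]
 [ 0.6201  0.2106  0.02  ]
 [ 0.642   0.2147  0.02  ]] 0.4336927250402002
plate [ 0.50164079 -0.16835191 -0.11615105] -6.654965075436438 [[0.14, -0.28], [0.09, -0.63], [0.38, 0.58], [-0.58, 0.31]]
stop [ 0.63429708 -0.00543189  0.06395006] 3.664068746065578 [[1.66, -0.2], [0.28, -0.01], [0.83, 0.05], [-0.1, 0.18], [-2.17, -0.11], [-0.51, -0.15]]
[[0.509 0.238 0.022]
 [0.522 0.128 0.022]
 [0.433 0.118 0.022]
 [0.42  0.228 0.022]] [0.47126296 0.17810671 0.022     ]
[[0.44512227 0.01485249 0.022     ]]
plate in stop frame [-0.14279677 -0.15410939] -10.319033821502016
goal [ 0.59328736 -0.06918299]
[[ 0.40583063 -0.22876859  0.2       ]
 [ 0.34955321  0.05433185  0.2       ]]
```

Call:
drive_tool --deltas '[[[28,-28,0,0],[56,-56,0,0],[85,-84,0,0],[114,-112,0,0],[142,-140,0,0]]]' --jaw 60

```text
t: 0.47
tcp_pos: [0.2453, -0.4399, 0.2307]
tool_rot: [0.994, 0.11, 0.0, -0.001]
force: [1.6, -0.3, 0.1]
finger_gap: 0.709
gripper_force: 0.0
```

Call:
drive_tool --deltas '[[[28,-28,0,0],[56,-56,0,0],[85,-84,0,0],[114,-112,0,0],[142,-140,0,0]]]'

```text
t: 0.88
tcp_pos: [0.3532, -0.2723, 0.2311]
tool_rot: [0.994, 0.11, -0.0, -0.0]
force: [0.5, -0.3, -1.0]
finger_gap: 0.705
gripper_force: 0.0
```

Call:
drive_tool --deltas '[[[28,-28,0,0.06],[56,-56,0,0.12],[86,-83,0,0.157],[86,-83,20,0.157],[86,-83,40,0.157]]]'

```text
t: 1.3
tcp_pos: [0.4202, -0.1724, 0.1916]
tool_rot: [0.999, 0.035, 0.001, 0.001]
force: [-0.2, -0.4, 0.9]
finger_gap: 0.704
gripper_force: 0.0
```

```bash
cat >> h.py <<'E'
def st():
    s=manip.sense(); q=np.load("pose.npy")[1]; c,sn=np.cos(q[2]),np.sin(q[2]); R=np.array([[c,-sn],[sn,c]])
    x,y,z,w=s["tool_rot"]; yaw=np.arctan2(2*(x*y+z*w),1-2*(y*y+z*z))
    print("t",round(s["t"],2),"stop-frame mm",(R.T@(np.array(s["tcp_pos"])[:2]-q[:2])*1e3).round(1),"z",round(s["tcp_pos"][2]*1e3,1),"relyaw",round(yaw-q[2],3),"F",np.round(s["force"],1),"gap",round(s["finger_gap"],2))
E
python3 -c "
from h import *
st(); snap('wrist','pics/w1.png')"
```

```text
t 1.3 stop-frame mm [-224.3 -153. ] z 191.6 relyaw 0.006 F [-0.2 -0.4  0.9] gap 0.7
```

View pics/w1.png

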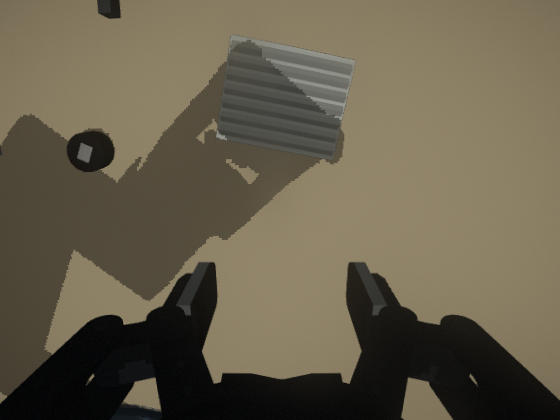

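The wrist view shows the plate (217–354, 36–160) centred ahead of the fingers, which sit at columns 200 and 362. There is clear bench below them, so I'm descending behind the near long side.

Call:
drive_tool --deltas '[[[0,0,40,0.006],[0,0,80,0.006],[0,0,120,0.006],[0,0,155,0.006],[0,0,175,0.006]]]'

```text
t: 1.77
tcp_pos: [0.4169, -0.174, 0.0134]
tool_rot: [1.0, 0.028, -0.002, -0.002]
force: [0.5, 0.1, 0.1]
finger_gap: 0.704
gripper_force: 0.0
```

Call:
drive_tool --deltas '[[[0,0,6,0],[0,0,12,0],[0,0,12,0]]]'

```text
t: 2.02
tcp_pos: [0.4184, -0.1749, 0.0041]
tool_rot: [1.0, 0.029, -0.0, -0.0]
force: [-0.0, 0.1, -0.4]
finger_gap: 0.702
gripper_force: 0.0
```

Call:
drive_tool --deltas '[[[4,0,0,0],[8,0,0,0],[12,0,0,0],[16,0,0,0],[20,0,0,0]]]'

```text
t: 2.43
tcp_pos: [0.4394, -0.1737, 0.0051]
tool_rot: [1.0, 0.029, 0.001, 0.001]
force: [-0.8, -1.3, 1.0]
finger_gap: 0.705
gripper_force: 1.7
```

```bash
python3 -c "
from h import *
st()"
```

```text
t 2.43 stop-frame mm [-205.2 -155.4] z 5.1 relyaw -0.006 F [-0.8 -1.3  1. ] gap 0.71
```

Call:
drive_tool --deltas '[[[5,0,0,0],[10,0,0,0],[15,0,0,0],[20,0,0,0],[25,0,0,0]]]'

```text
t: 2.85
tcp_pos: [0.4618, -0.1715, 0.0046]
tool_rot: [1.0, 0.029, -0.002, -0.001]
force: [-5.0, -4.2, 3.5]
finger_gap: 0.7
gripper_force: 3.1
```

Call:
drive_tool --deltas '[[[5,0,0,0],[10,0,0,0],[15,0,0,0],[20,0,0,0],[25,0,0,0]]]'

```text
t: 3.27
tcp_pos: [0.4836, -0.1682, 0.0045]
tool_rot: [1.0, 0.03, -0.005, -0.003]
force: [-10.4, -0.7, 8.4]
finger_gap: 0.699
gripper_force: 5.1
```

```bash
python3 -c "
from h import *
st(); im=snap('top','pics/top2.png')
cv2.imwrite('pics/c3.png',cv2.resize(im[150:310,270:450,::-1],None,fx=3.5,fy=3.5,interpolation=cv2.INTER_CUBIC))"
```

```text
t 3.27 stop-frame mm [-160.8 -152.8] z 4.5 relyaw -0.004 F [-10.4  -0.7   8.4] gap 0.7
```

View pics/c3.png

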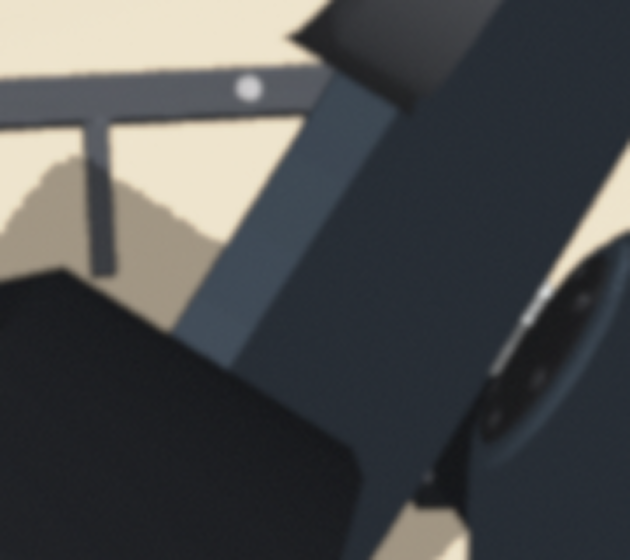

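The arm hides the plate in the top view, so I'll use the wrist camera.

```bash
python3 -c "
from h import *
st(); im=snap('wrist','pics/w2.png')"
```

```text
t 3.32 stop-frame mm [-159.1 -153.3] z 4.5 relyaw -0.004 F [-4.2  1.8  3.3] gap 0.7
```

View pics/w2.png

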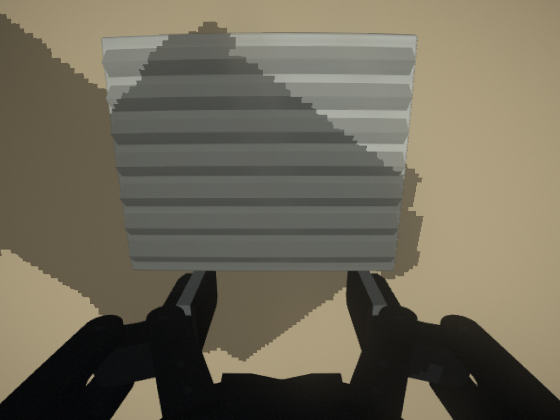

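The wrist view shows the plate square to the fingers: near edge along row 270 (columns 133–395), far edge at about row 37 (102–416), sitting about 8 mm left of the finger centre. I'll compute its pose.

```bash
cat >> h.py <<'E'
def plate_w(pts,z=.022):
    W=px2w("wrist",pts,z); p,r=rect("wrist",pts,[(.045,.055),(.045,-.055),(-.045,-.055),(-.045,.055)],z,[W[:,0].mean(),W[:,1].mean(),0])
    q=np.load("pose.npy")[1]; c,sn=np.cos(q[2]),np.sin(q[2]); R=np.array([[c,-sn],[sn,c]])
    print("plate stop-frame",(R.T@(p[:2]-q[:2])*1e3).round(1),"relyaw",round(p[2]-q[2],4),"res",r.round(1).tolist())
E
python3 -c "
from h import *
for z in (.022,.024): plate_w([(102,38),(416,36),(395,270),(133,270)],z)
"
```

```text
plate stop-frame [-102.3 -146.5] relyaw -0.0014 res [[-2.2, -0.3], [2.8, -1.6], [0.0, 1.8], [-0.9, 1.7]]
plate stop-frame [-102.3 -146.6] relyaw -0.0014 res [[-4.9, -1.4], [5.4, -2.8], [1.8, 4.1], [-2.6, 3.9]]
```

Call:
drive_tool --deltas '[[[5,0,0,0],[10,0,0,0],[15,0,0,0],[20,0,0,0],[25,0,0,0]]]'

```text
t: 3.78
tcp_pos: [0.5085, -0.1668, 0.0043]
tool_rot: [1.0, 0.03, -0.005, -0.003]
force: [-9.4, -0.7, 7.9]
finger_gap: 0.704
gripper_force: 4.7
```

```bash
python3 -c "
from h import *
st()"
```

```text
t 3.78 stop-frame mm [-135.9 -153. ] z 4.3 relyaw -0.004 F [-9.4 -0.7  7.9] gap 0.7
```

Call:
drive_tool --deltas '[[[5,0,0,0],[10,0,0,0],[15,0,0,0],[20,0,0,0],[24,0,0,0]]]'

```text
t: 4.2
tcp_pos: [0.5325, -0.1656, 0.0043]
tool_rot: [1.0, 0.03, -0.005, -0.002]
force: [-10.5, -0.4, 7.2]
finger_gap: 0.703
gripper_force: 4.7
```

Call:
drive_tool --deltas '[[[2,0,0,0],[4,0,0,0],[6,0,0,0],[7,0,0,0],[8,0,0,0]]]'

```text
t: 4.62
tcp_pos: [0.5402, -0.1652, 0.0043]
tool_rot: [1.0, 0.03, -0.005, -0.002]
force: [-9.7, -0.8, 7.7]
finger_gap: 0.704
gripper_force: 4.8
```

Call:
drive_tool --deltas '[[[1,0,0,0],[2,0,0,0]]]'

```text
t: 4.78
tcp_pos: [0.5421, -0.1651, 0.0043]
tool_rot: [1.0, 0.03, -0.006, -0.002]
force: [-9.4, -0.9, 8.0]
finger_gap: 0.704
gripper_force: 4.8
```

```bash
python3 -c "
from h import *
st()"
```

```text
t 4.78 stop-frame mm [-102.2 -153.4] z 4.3 relyaw -0.004 F [-9.4 -0.9  8. ] gap 0.7
```

Should be near contact now. I'm creeping until the force rises.

Call:
drive_tool --deltas '[[[1,0,0,0],[2,0,0,0],[2,0,0,0]]]'

```text
t: 5.03
tcp_pos: [0.5444, -0.165, 0.0043]
tool_rot: [1.0, 0.03, -0.005, -0.002]
force: [-8.7, -0.1, 7.1]
finger_gap: 0.705
gripper_force: 4.4
```

Call:
drive_tool --deltas '[[[1,0,0,0],[1,0,0,0]]]'

```text
t: 5.2
tcp_pos: [0.5451, -0.1649, 0.0043]
tool_rot: [1.0, 0.03, -0.006, -0.002]
force: [-9.4, -0.4, 7.3]
finger_gap: 0.701
gripper_force: 4.8
```

Call:
drive_tool --deltas '[[[1,0,0,0],[1,0,0,0]]]'

```text
t: 5.37
tcp_pos: [0.5451, -0.1649, 0.0043]
tool_rot: [1.0, 0.03, -0.007, -0.002]
force: [-11.9, -1.8, 9.6]
finger_gap: 0.7
gripper_force: 5.9
```

```bash
python3 -c "
from h import *
st()"
```

```text
t 5.37 stop-frame mm [ -99.2 -153.5] z 4.3 relyaw -0.004 F [-11.9  -1.8   9.6] gap 0.7
```

Call:
drive_tool --deltas '[[[1,0,0,0],[2,0,0,0],[2,0,0,0]]]'

```text
t: 5.62
tcp_pos: [0.5451, -0.1649, 0.0043]
tool_rot: [1.0, 0.03, -0.009, -0.003]
force: [-16.4, -3.7, 11.3]
finger_gap: 0.703
gripper_force: 8.1
```

```bash
python3 -c "
from h import *
st(); im=snap('wrist','pics/w3.png')"
```

```text
t 5.62 stop-frame mm [ -99.2 -153.4] z 4.3 relyaw -0.003 F [-16.4  -3.7  11.3] gap 0.7
```

View pics/w3.png

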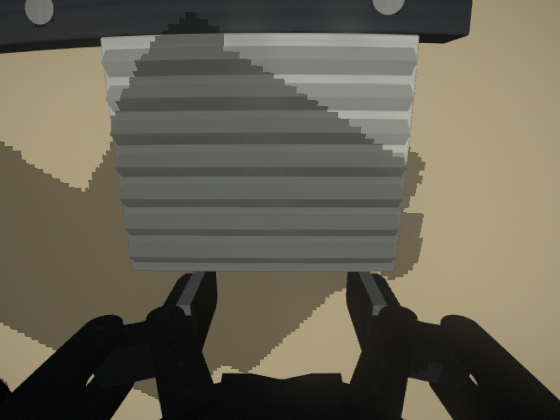

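The wrist view shows the plate's far edge (row ~37, columns 102–418) flush along the fence, with the fence's right end at (470,35). Next I back off, rise and turn 90° to push the right end toward the tongue.

Call:
drive_tool --deltas '[[[-10,0,0,0],[-25,0,0,0],[-25,0,-30,0],[-25,0,-65,0],[-25,0,-100,0]]]'

```text
t: 6.08
tcp_pos: [0.5276, -0.1678, 0.1047]
tool_rot: [1.0, 0.029, -0.001, -0.001]
force: [0.6, -0.5, -0.1]
finger_gap: 0.698
gripper_force: 0.0
```

Call:
drive_tool --deltas '[[[5,20,0,-0.12],[25,40,0,-0.24],[45,65,0,-0.36],[65,85,0,-0.48],[72,85,0,-0.6]]]' --jaw 45

```text
t: 6.5
tcp_pos: [0.6095, -0.2539, 0.1055]
tool_rot: [0.946, 0.325, 0.003, 0.004]
force: [1.0, 0.3, -0.7]
finger_gap: 0.527
gripper_force: 0.0
```

Call:
drive_tool --deltas '[[[0,0,0,-0.12],[0,0,0,-0.24],[0,0,0,-0.36],[0,0,0,-0.48],[0,0,0,-0.6]]]'

```text
t: 6.92
tcp_pos: [0.6053, -0.2486, 0.1043]
tool_rot: [0.807, 0.591, 0.0, 0.0]
force: [0.2, 0.3, -0.2]
finger_gap: 0.528
gripper_force: 0.0
```

Call:
drive_tool --deltas '[[[0,0,0,-0.12],[0,0,0,-0.24],[0,0,0,-0.36],[0,0,0,-0.371],[0,0,0,-0.371]]]'

```text
t: 7.33
tcp_pos: [0.6052, -0.2487, 0.1043]
tool_rot: [0.687, 0.727, 0.0, 0.0]
force: [0.7, -0.6, 0.0]
finger_gap: 0.524
gripper_force: 0.0
```

```bash
python3 -c "
from h import *
st(); im=snap('wrist','pics/w4.png'); print(manip.sense()['q'].round(2), px2w('top',[(408,128)],0))"
```

```text
t 7.33 stop-frame mm [ -44.5 -240.9] z 104.3 relyaw 1.563 F [ 0.7 -0.6  0. ] gap 0.52
[-0.56  0.72  1.46  0.    0.97 -0.62] [[ 0.73868599 -0.19098175  0.        ]]
```

View pics/w4.png

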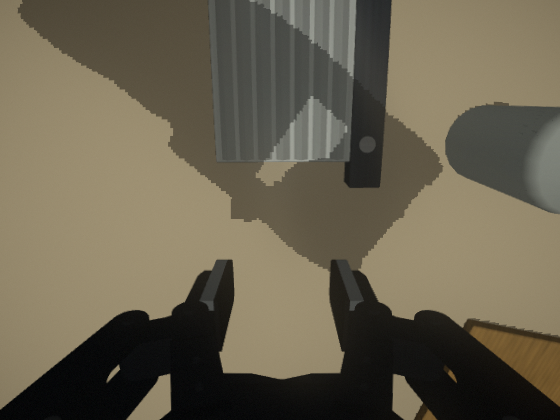

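The end of the plate is at (217–350, row 160), centred on the fingers. The fence end is at (365,185) and the bottle is well to the right. I'll shift 5 mm away from the fence, descend and push left.

Call:
drive_tool --deltas '[[[0,-5,25,-0.008],[0,-5,50,-0.008],[0,-5,75,-0.008],[0,-5,95,-0.008],[0,-5,100,-0.008]]]'

```text
t: 7.8
tcp_pos: [0.5979, -0.2478, 0.0008]
tool_rot: [0.684, 0.729, -0.001, -0.003]
force: [-0.8, -0.2, -0.2]
finger_gap: 0.529
gripper_force: 0.0
```

Call:
drive_tool --deltas '[[[5,0,0,0],[10,0,0,0],[15,0,0,0],[20,0,0,0],[25,0,0,0]]]'

```text
t: 8.22
tcp_pos: [0.5992, -0.2239, 0.0058]
tool_rot: [0.683, 0.73, 0.0, 0.001]
force: [0.2, -0.0, -0.2]
finger_gap: 0.527
gripper_force: 0.0
```

Call:
drive_tool --deltas '[[[5,0,0,0],[10,0,0,0],[15,0,0,0],[20,0,0,0],[25,0,0,0]]]'

```text
t: 8.63
tcp_pos: [0.598, -0.2015, 0.0055]
tool_rot: [0.683, 0.73, -0.0, 0.003]
force: [-0.8, -7.0, 2.2]
finger_gap: 0.526
gripper_force: 3.2
```

```bash
python3 -c "
from h import *
st()"
```

```text
t 8.63 stop-frame mm [ -48.8 -193.4] z 5.5 relyaw 1.573 F [-0.8 -7.   2.2] gap 0.53
```

Call:
drive_tool --deltas '[[[5,0,0,0],[10,0,0,0],[15,0,0,0],[20,0,0,0],[25,0,0,0]]]'

```text
t: 9.05
tcp_pos: [0.5964, -0.1766, 0.0055]
tool_rot: [0.683, 0.73, -0.0, 0.003]
force: [-0.9, -7.7, 1.8]
finger_gap: 0.529
gripper_force: 3.3
```

Call:
drive_tool --deltas '[[[5,0,0,0],[10,0,0,0],[15,0,0,0],[20,0,0,0],[25,0,0,0]]]'

```text
t: 9.47
tcp_pos: [0.5947, -0.1516, 0.0055]
tool_rot: [0.683, 0.73, -0.0, 0.003]
force: [-0.4, -7.1, 2.6]
finger_gap: 0.522
gripper_force: 3.4
```

```bash
python3 -c "
from h import *
st(); im=snap('wrist','pics/w5.png')"
```

```text
t 9.47 stop-frame mm [ -48.8 -143.3] z 5.5 relyaw 1.573 F [-0.4 -7.1  2.6] gap 0.52
```

View pics/w5.png

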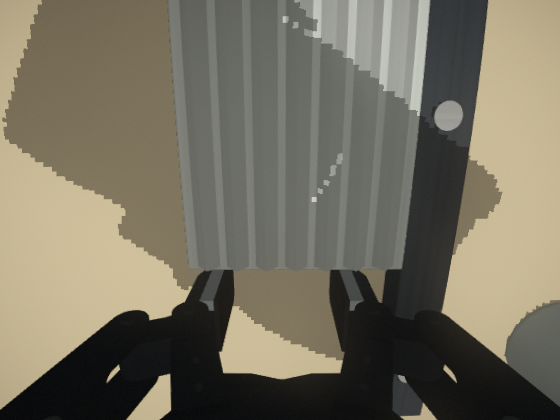

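The plate still lies flush with the fence (edge from (430,0) to (403,268)) and both fingers are on its end. I'll continue at a creep to the tongue.

Call:
drive_tool --deltas '[[[3,0,0,0],[6,0,0,0],[8,0,0,0],[10,0,0,0],[12,0,0,0]]]'

```text
t: 9.93
tcp_pos: [0.5939, -0.1397, 0.0054]
tool_rot: [0.683, 0.73, -0.0, 0.002]
force: [-0.5, -7.1, 1.9]
finger_gap: 0.525
gripper_force: 3.7
```

Call:
drive_tool --deltas '[[[1,0,0,0],[2,0,0,0],[2,0,0,0]]]'

```text
t: 10.18
tcp_pos: [0.5938, -0.1375, 0.0054]
tool_rot: [0.683, 0.73, -0.0, 0.002]
force: [-0.9, -7.0, 3.0]
finger_gap: 0.526
gripper_force: 3.3
```

Call:
drive_tool --deltas '[[[1,0,0,0],[2,0,0,0],[2,0,0,0]]]'

```text
t: 10.43
tcp_pos: [0.5937, -0.1356, 0.0054]
tool_rot: [0.683, 0.73, -0.0, 0.002]
force: [-0.6, -7.2, 3.1]
finger_gap: 0.529
gripper_force: 3.4
```

```bash
python3 -c "
from h import *
st()"
```

```text
t 10.43 stop-frame mm [ -48.9 -127.3] z 5.4 relyaw 1.573 F [-0.6 -7.2  3.1] gap 0.53
```

Call:
drive_tool --deltas '[[[1,0,0,0],[2,0,0,0],[2,0,0,0]]]'

```text
t: 10.68
tcp_pos: [0.5937, -0.1347, 0.0055]
tool_rot: [0.683, 0.73, -0.001, 0.003]
force: [-1.8, -10.0, 1.9]
finger_gap: 0.527
gripper_force: 5.0
```

Call:
drive_tool --deltas '[[[1,0,0,0],[2,0,0,0],[2,0,0,0]]]'

```text
t: 10.93
tcp_pos: [0.5937, -0.1346, 0.0055]
tool_rot: [0.683, 0.731, -0.001, 0.004]
force: [-2.6, -15.7, 2.9]
finger_gap: 0.528
gripper_force: 7.7
```

```bash
python3 -c "
from h import *
st()"
```

```text
t 10.93 stop-frame mm [ -48.8 -126.3] z 5.5 relyaw 1.574 F [ -2.6 -15.7   2.9] gap 0.53
```

The position has stopped and the force is rising, so the plate is on the tongue. I'll back off, rise and swing clear to check from above.

Call:
drive_tool --deltas '[[[-10,0,0,0],[-25,0,0,0],[-25,0,-40,0],[-25,0,-80,0],[-25,0,-120,0]]]'

```text
t: 11.35
tcp_pos: [0.5927, -0.1544, 0.1239]
tool_rot: [0.684, 0.73, -0.0, -0.002]
force: [0.8, -0.4, -0.0]
finger_gap: 0.529
gripper_force: 0.0
```

Call:
drive_tool --deltas '[[[-40,-10,0,0],[-80,-25,0,0],[-120,-50,0,0],[-155,-75,0,0],[-185,-100,0,0]]]'

```text
t: 11.77
tcp_pos: [0.5087, -0.3431, 0.1245]
tool_rot: [0.683, 0.73, 0.0, 0.0]
force: [0.1, -0.5, -0.4]
finger_gap: 0.532
gripper_force: 0.0
```

Call:
drive_tool --deltas '[[[-30,-25,0,0],[-60,-50,0,0],[-90,-75,0,0],[-120,-100,0,0],[-140,-125,0,0]]]'

```text
t: 12.18
tcp_pos: [0.3924, -0.4925, 0.1244]
tool_rot: [0.684, 0.73, -0.0, 0.001]
force: [0.8, -1.0, 1.0]
finger_gap: 0.527
gripper_force: 0.0
```

```bash
python3 -c "
from h import *
st(); im=snap('top','pics/top3.png')
cv2.imwrite('pics/c4.png',cv2.resize(im[155:275,280:440,::-1],None,fx=5,fy=5,interpolation=cv2.INTER_CUBIC))"
```

```text
t 12.18 stop-frame mm [-272.5 -470.6] z 124.4 relyaw 1.571 F [ 0.8 -1.   1. ] gap 0.53
```

View pics/c4.png

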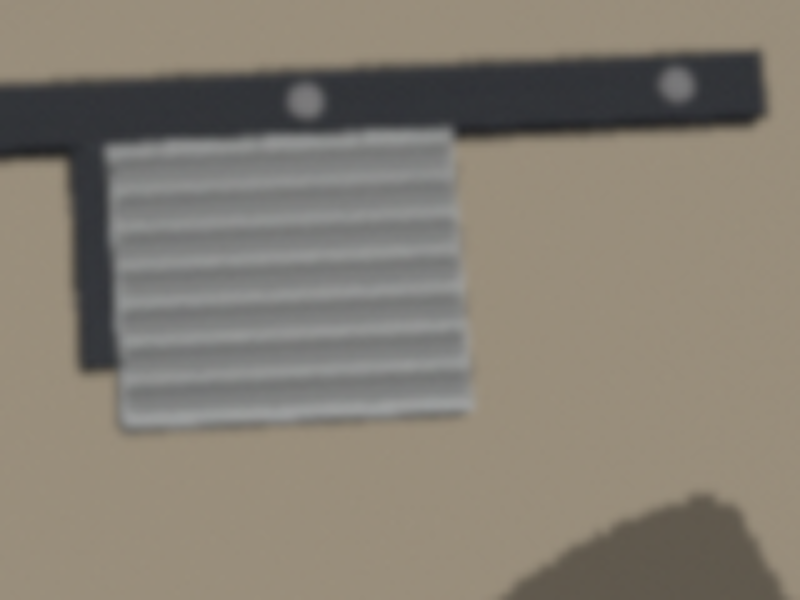

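The crop shows the plate in the corner, with its top edge from (107,147) to (453,128) along the fence and its left end on the tongue. I'll check the numbers.

Run:
```python
from h import *
f=lambda a:(np.array(a,float)+.5)/5-.5+[280,155]
pl=f([(107,147),(453,128),(470,410),(123,427)])
p,r=rect("top",pl,[(.045,.055),(.045,-.055),(-.045,-.055),(-.045,.055)],.024,[.59,-.07,0])
q=np.load("pose.npy")[1];c,s=np.cos(q[2]),np.sin(q[2]);R=np.array([[c,-s],[s,c]])
print("plate stop-frame mm",R.T@(p[:2]-q[:2])*1e3,"deg",np.degrees(p[2]-q[2]),r.round(2).tolist())
a=cv2.imread("pics/top1.png",0).astype(int);b=cv2.imread("pics/top3.png",0).astype(int)
d=abs(a-b); print("diff smooth/sample/wrench/bottle",[d[250:325,135:220].max(),d[290:322,265:300].max(),d[88:140,185:290].max(),d[75:140,390:445].max()])
```

```text
plate stop-frame mm [-44.05583794 -60.3575619 ] deg -0.038381156459191296 [[-0.29, -0.67], [-0.1, -0.04], [0.81, 0.27], [-0.42, 0.4]]
diff smooth/sample/wrench/bottle [np.int64(8), np.int64(7), np.int64(7), np.int64(7)]
```

The plate is home to within 1 mm and 0.1°, nothing else has moved, and the hand is clear. I'm handing it in.

```bash
python3 -c "
from station import manip
print(manip.sign_off())"
```

```text
the job is handed in; nothing more can be done
None
```

The toothed plate is pushed home in the right-hand corner of the stop, its long side flush with the fence and its end against the tongue (measured within about 1 mm and 0.1° of home); the other things are unmoved, the hand is clear, and the job is handed in.

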